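# Lock back a sprung belt tensioner with its pin

## Robot

A 7-joint arm with a two-finger parallel gripper is mounted at the origin on the work surface. World frame = base frame: x ahead of the robot, y to its left, z up, the work surface at z = 0. Lengths are in mm, angles in rad, forces in N, time in s.
With the tool pointing down it reaches from about 400 to 875 mm from the base axis. Payload 19.3 kg.
Tool frame: the origin (TCP) lies on the centre line of the jaws, within the pads' length; the fingertips stand env.tip_reach ahead of it and the grasp point (between the pads) lies 11 mm behind it (env.tip_reach is the distance from the TCP to the fingertips, in mm); x points along the fingers, y is the direction in which the jaws open and shut, and the axes are right-handed (so a half turn about x gives the same grasp; the last joint's range is limited). The gripper opens to 85 mm and grips with 20 to 120 N. Pads are 22 mm wide; open, the fingers measure 114 mm over their backs; the gripper's body (76 mm by 85 mm) begins 54 mm behind the grasp point. The pads swing forward as they close: fully open they stand 13 mm farther back than shut.
Start: joints at [1.153, 0.521, -0.036, 1.599, 0.021, 1.021, -0.113], TCP at [212.991, -587.58, 239.291] pointing down, gripper open.
Joint ranges: [-2.91, 2.91], [-0.3, 2.13], [-1.5, 1.42], [0.17, 2.43], [-1.26, 4.41], [0.16, 1.93], [-2.52, 2.52]. Speed limits (rad/s): [1.89, 1.89, 2.39, 2.39, 3.01, 3.01, 3.01].

## Interface

Orientations are given as a unit quaternion [x, y, z, w].
In Python, from cell import monitor, grab_frame, env gives the robot as it stands. The module is installed in compiled form; this text tells all that it offers.
- The arm moves only by the shell command python3 -m crank 'ROWS' [FORCE]. ROWS is a JSON object of lists of equal length, an entry for each row: "rotation": the turn, a rotation vector about the tool's x, y, z in degrees, a list of three; "linear": the shift along the tool's x, y, z in cm, a list of three; "jaw": the opening, from 0 (shut) to 1 (fully open). In form: {"rotation": [[rx, ry, rz], ...], "linear": [[dx, dy, dz], ...], "jaw": [jaw, ...]}. A call has 1 to 8 rows; each row shifts and turns the commanded pose from where the row before left it, along the tool's axes as they then stand; what a row does not reach is not made up. A row lasts 1/8 s, in which the tool goes at most 62.5 mm and 10.7 degrees, less where a joint would pass 70% of its speed; a pose out of reach is approached as far as the arm can. A call with a gripper value outside its range is refused whole. The fingers move at their own pace and stop on an object; FORCE is the grip in N (left out, the last holds). Time passes only in rows, so rows that do not move let the fingers close. It gives the time, the measured TCP pose, the force and the opening at its end, in the units of the state.
- monitor.get_state(): the state, without advancing time (a new reading comes with each control period).
- grab_frame(name): name is "scene" or "top" or "wrist"; returns a dict with "pixels" (420x560x3 uint8, red, green, blue), "fx", "fy", "cx", "cy" (pixels), "dist" ([k1, k2, p1, p2, k3] as OpenCV has them; the pictures are not rectified), "T" (4x4, takes a point from camera to world coordinates); the wrist camera has in their place "hand_eye" (4x4, takes a point from camera to tool coordinates, whose origin is the TCP and whose axes are the tool frame's). Camera axes: x right, y down, z forward; pixel columns grow to the right and rows downward; lengths in mm; the calibration is good to about 2 mm. A picture is of the moment at which its call begins: read the wrist's pose just before it. There is no depth.
- env.job_done(): hands the job in, once; it reports no verdict.
The state is a dict: "time_s": time; "joint_positions": joint angles; "joint_vel": joint speeds; "tau": joint torques, N m; "ee_pos": TCP position; "tool_rot": TCP orientation; "ft_force": force on the tool from outside, world axes, zero at the start; "wrist_torque": the same for the moment, N m; "width": finger opening in mm.
Only numpy, scipy, OpenCV 4.12 (cv2) and the standard library are available. Lean on these libraries where they do the work, as an engineer would, in place of code of your own. Each camera call takes 0.05 s, during which the arm holds its last target. There are 200 camera calls.

## Task

A new belt is to be fitted on this drive, so lock its sprung tensioner back: take the square-handled locking pin out of the wooden tool block, use it in the tensioner's fork to swing the arm back against its spring, hold it over the hole in the base plate and drop the pin through the fork fully home in the hole, then let go. Do not let the arm snap back on its spring, and leave the other tools and the clutter where they are.

Things in the scene. Friction and masses are not known exactly. Their poses are not given: they have to be found in the camera images.
- pin_center (a point): Locking pin's centre, half-way up its 114 mm length. Loose, 0.15 to 0.3 kg, upright in one of the tool block's sockets. The only tool there with a square grip and a wide flat collar. Its black block grip, 28 x 28 mm and 40 mm high, is centred 37 mm above this point. z runs up the pin; x, y are square to the grip's faces, in the block within 0.12 rad of the block's own.
- pin_tip (a point): Centre of the pin's lower end, same axes. From here up: steel shank, 16 mm in diameter, 56 mm long (last 10 mm tapering to 9 mm); flat round collar 40 mm in diameter, 6 mm thick; thin neck 12 mm long; grip. 9 mm above the bench in the block; about 12 mm when home in the base plate, collar resting on the fork.
- tool_block: Fixed wooden block, 210 (x) x 70 (y) x 65 mm high, with three sockets in a row along its x at -65, 0 and +65 mm, 22 mm wide, 60 mm deep, one tool in each, in any order. Grip across the row (fingers closing along the block's y): there is no room for fingers along the row. Origin: centre of the underside.
- drive_base: Fixed steel base plate of a belt drive, 200 (x) x 340 (y) mm, its top face 40 mm above the bench. Two flat pulleys stand on it, up to 79 mm above the bench, 68 mm and 84 mm in diameter, at (-50, -122) and (-50, 115) mm; the tensioner's pivot is at (55, -60), the locking hole at (55, 70) mm. Origin: centre of the underside.
- lock_hole (a point): Centre of the mouth of the only hole in the base plate, 18.4 mm in diameter, level with the plate's top face, 40 mm above the bench, and open down to the bench. 130 mm from the pivot. Same axes as the base plate.
- pivot (a point): Upright axis of the tensioner arm, 68 mm above the bench, level with the fork's top. Its post reaches 90 mm above the bench. A black tension wheel, 42 mm in diameter, rides on the arm 55 mm from this axis, its top 89 mm above the bench.
- fork (a point): Middle of the gap in the fork at the tensioner arm's end, at its top face, 68 mm above the bench and 130 mm from the pivot. x points outward along the arm, z up. Two tines, 12 mm wide, from 48 to 68 mm above the bench, leave a gap 26 mm wide from 20 mm inward to 20 mm outward of this point, open above, below and at the outer end.
- tensioner (a joint): Angle of the tensioner arm, rad. 0 = its rest, against a stop; grows clockwise seen from above; at 1.047 the fork's middle stands over the locking hole; stop at 1.2. A spring always drives it back to 0: about 2.2 N at the fork at rest, 4.6 N over the hole. It does not stay where it is left. A pin in the fork leads it by up to 5 mm (0.04 rad), so locked it reads about 0.99.
- drift: Bystander in the tool block: punch with a round black handle 32 mm in diameter, no collar, its top 127 mm above the bench. Origin at its tip.
- tee_key: Bystander in the tool block: T-handled key with a small collar and a black cross bar 76 mm long across the row of sockets, its top 117 mm above the bench. Origin at its tip.
- spray_can: Bystander: upright blue can, 66 mm in diameter, 170 mm high. Origin: centre of its base.
- jar: Bystander: upright jar, 72 mm in diameter, 100 mm high. Origin: centre of its base.
- spanner: Bystander: spanner 190 mm long lying along its x.
- hammer: Bystander: hammer 260 mm long lying along its x.
- spare_pulley: Bystander: spare pulley 80 mm in diameter, 26 mm high, lying flat. Origin: centre of its underside.
There are look-alikes about, which are no part of the job. What is shaped like the part that bears pin_center but purple is not meant.

How it is judged (in metres and radians):
On the way, in this order (a step that is already met when the one before it is completed fails the run):
1. the locking pin is lifted clear of the tool block (height (world z) of pin_tip above 0.07 m), for 0.1 s.
2. with the pin in its fork the tensioner is swung back to the hole and held there (value of joint tensioner above 0.9 rad and horizontal distance between pin_tip and fork below 0.02 m), for 0.2 s.
At the end, for the whole second after the job is handed in: The tensioner is held back beyond 0.93 rad by the pin, upright (within 0.2 rad), through its fork (pin centre within 16 mm of the fork's middle) and home in the hole (tip within 6 mm of its axis, under 20 mm above the bench) (value of joint tensioner above 0.93 rad and horizontal distance between pin_tip and lock_hole below 0.006 m and horizontal distance between pin_center and fork below 0.016 m and height (world z) of pin_tip below 0.02 m and angle between pin_tip's own z axis and vertical below 0.2 rad); the robot touches nothing.
It fails at once if the tensioner arm snaps back on its spring (faster than 1.2 rad/s towards rest, below 0.9 rad) (velocity of joint tensioner below -1.2 rad/s and value of joint tensioner below 0.9 rad).
It fails at once if another tool in the block is pulled out or moved by more than 30 mm (distance of any of drift, tee_key from where it was at the start of the episode above 0.03 m).
It fails at once if clutter on the bench is moved by more than 40 mm (distance of any of spray_can, jar, spanner, hammer, spare_pulley from where it was at the start of the episode above 0.04 m).
It also fails if it takes over 48 s, if anything falls off the work surface, if the arm or the gripper's body presses on something with over 40 N, if the wrist force passes 120 N, or if a joint passes its speed limit or range.

## Working session

There is one attempt and no reset: what is moved stays moved. The work goes in short steps, Python scripts to look and compute and a shell command to move; the robot and the scene stay as the last step left them, time stands still between calls to the robot, and variables do not carry over. Pictures are saved under pics/ and viewed, about 8 in all and at most 12, crops included, and the job is handed in when it is done.

```bash
mkdir -p pics; cat > h.py <<'E'
import numpy as np, cv2
from cell import monitor, grab_frame, env
from scipy.spatial.transform import Rotation as R
def Tt():
    s=monitor.get_state(); T=np.eye(4); T[:3,:3]=R.from_quat(s['tool_rot']).as_matrix(); T[:3,3]=s['ee_pos']; return T
def grab(n,path):
    T=Tt() if n=='wrist' else None
    f=grab_frame(n)
    f['T']=T@np.array(f['hand_eye']) if n=='wrist' else np.array(f['T'])
    cv2.imwrite(path,f['pixels'][:,:,::-1]); f2=dict(f); np.save(path+'.npy',f2,allow_pickle=True); return f
def load(path): return np.load(path+'.npy',allow_pickle=True).item()
def K(f): return np.array([[f['fx'],0,f['cx']],[0,f['fy'],f['cy']],[0,0,1.]])
def pix(f,uv,z):
    p=cv2.undistortPoints(np.array([[uv]],float),K(f),np.array(f['dist'],float))[0,0]
    T=f['T']; d=T[:3,:3]@[p[0],p[1],1]; o=T[:3,3]; return o+d*(z-o[2])/d[2]
def proj(f,P):
    Ti=np.linalg.inv(f['T']); r=cv2.Rodrigues(Ti[:3,:3])[0]
    return cv2.projectPoints(np.array(P,float).reshape(-1,1,3),r,Ti[:3,3],K(f),np.array(f['dist'],float))[0][:,0]
E
python3 - <<'E'
from h import *
for n in ('scene','top'):
    f=grab(n,f'pics/{n}0.png'); print(n,np.round(f['T'],2).tolist(),f['fx'])
a=[cv2.imread(f'pics/{n}0.png') for n in('scene','top')]
s=monitor.get_state();print(s,env.tip_reach); print(np.round(Tt(),3))
E
```

```text
scene [[-0.72, 0.59, -0.37, 1032.22], [0.69, 0.62, -0.36, 470.41], [0.01, -0.51, -0.86, 1229.18], [0.0, 0.0, 0.0, 1.0]] 506.37654108556234
top [[0.0, -1.0, 0.06, 453.7], [-1.0, -0.01, -0.01, 10.15], [0.01, -0.06, -1.0, 1603.49], [0.0, 0.0, 0.0, 1.0]] 477.0809145188226
{'time_s': 0.1, 'joint_positions': array([ 1.15280414,  0.52197853, -0.03634984,  1.59991111,  0.0211805 ,
        1.02109375, -0.11275204]), 'joint_vel': array([ 4.96491062e-05, -1.14526504e-03, -1.78676733e-04, -1.31003958e-03,
       -3.12756480e-04, -1.19651165e-03, -2.39318582e-03]), 'tau': array([ 4.38165123e-03, -9.28497577e+01,  1.98355056e+00, -3.70532763e+01,
        1.80264580e-02,  5.35332903e-03, -4.85477608e-05]), 'ee_pos': array([ 212.90791919, -587.32497455,  238.78227532]), 'tool_rot': array([-0.6963635 , -0.12270795,  0.69651534, -0.12201232]), 'ft_force': array([-0.56786282,  0.47558658,  0.02783297]), 'wrist_torque': array([ 0.0008334 ,  0.01497143, -0.02100681]), 'width': 85.74606599905567} 8.0
[[-0.00000e+00  3.41000e-01 -9.40000e-01  2.12908e+02]
 [ 1.00000e-03 -9.40000e-01 -3.41000e-01 -5.87325e+02]
 [-1.00000e+00 -1.00000e-03  0.00000e+00  2.38782e+02]
 [ 0.00000e+00  0.00000e+00  0.00000e+00  1.00000e+00]]
```

View pics/top0.png

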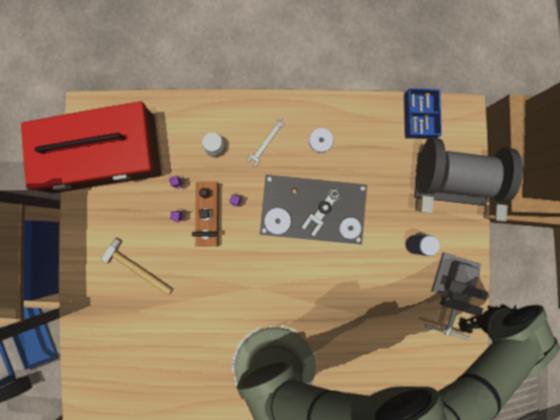

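View pics/scene0.png

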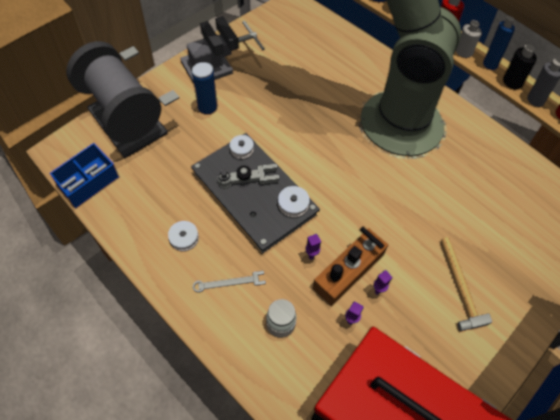

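The top view shows the tool block at about (206,213), the base plate at (313,209) and its hole near (294,190). The purple decoys sit around the block, with the tee key in its lower socket. I'll enlarge both views.

```bash
python3 - <<'E'
import cv2,numpy as np
t=cv2.imread('pics/top0.png')[170:250,180:380]; s=cv2.imread('pics/scene0.png')
t=cv2.resize(t,None,fx=4,fy=4,interpolation=cv2.INTER_CUBIC)
a=cv2.resize(s[220:310,300:400],(400,360)[:2],interpolation=cv2.INTER_CUBIC)[:280]
a=cv2.resize(s[225:295,300:400],(400,280),interpolation=cv2.INTER_CUBIC)
b=cv2.resize(s[155:225,210:310],(400,280),interpolation=cv2.INTER_CUBIC)
o=np.vstack([t,np.hstack([a,b])]); print(o.shape); cv2.imwrite('pics/c1.png',o)
E
```

```text
(600, 800, 3)
```

View pics/c1.png

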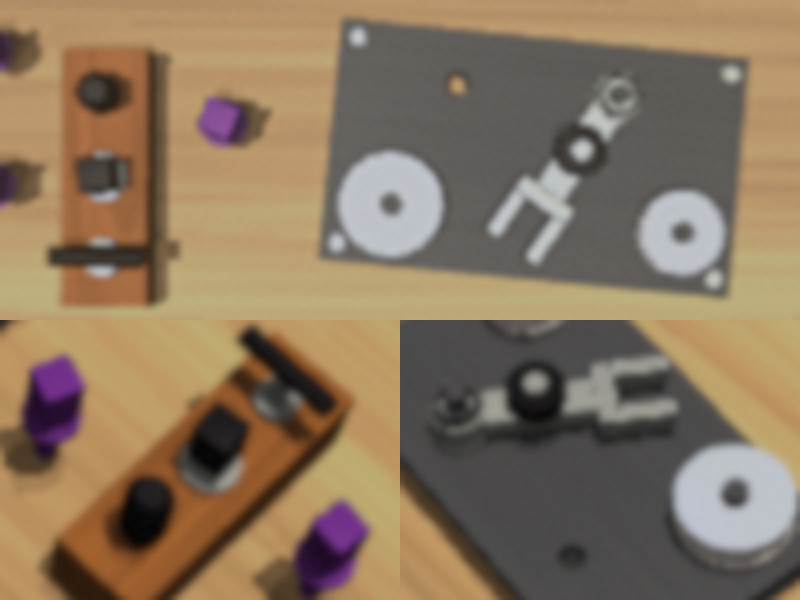

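```bash
python3 - <<'E'
from h import *
f=load('pics/top0.png'); g=load('pics/scene0.png')
c=lambda u,v,z: pix(f,(180+(u+.5)/4-.5,170+(v+.5)/4-.5),z)[:2].round(1)
for n,u,v,z in [('grip',98,172,123),('b1',63,48,65),('b2',152,48,65),('b3',63,304,65),('b4',152,304,65),('p1',343,20,40),('p2',748,60,40),('p3',727,297,40),('p4',320,258,40),('hole',457,84,40),('pivot',619,95,90),('wheel',581,150,89),('tA',494,231,68),('tB',536,260,68),('pulL',391,204,79),('pulR',682,232,79)]: print(n,c(u,v,z))
b=lambda u,v,z: pix(g,(300+(u+.5)/4-.5,225+(v-320+.5)/4-.5),z)[:2].round(1)
d=lambda u,v,z: pix(g,(210+(u-400+.5)/4-.5,155+(v-320+.5)/4-.5),z)[:2].round(1)
print('grip s',b(222,425,123),'hole s',d(572,556,40),'pivot',d(459,403,90))
E
```

```text
grip [513.  222.4]
b1 [615.9 260.7]
b2 [616.2 188.1]
b3 [408.5 258. ]
b4 [409.2 185.8]
p1 [642.8  33.7]
p2 [ 612.1 -302.2]
p3 [ 415.9 -283.7]
p4 [446.9  51.3]
hole [590.4 -60.4]
pivot [ 578.1 -187.7]
wheel [ 534.  -157.3]
tA [469.4 -89.3]
tB [ 446.2 -123.3]
pulL [490.5  -6.2]
pulR [ 469.  -239.9]
grip s [512.4 225.4] hole s [591.3 -61. ] pivot [ 584.3 -180.5]
```

Pin is in the middle socket at about (512.5, 223.5). The plate fit agrees with both pulleys and the hole at (590.5, -60.5). The pivot is about (578.7, -190), and the fork at rest about (472.5, -115). Now I'll go above the block.

```bash
python3 -m crank '{"rotation":[[10,0,0],[9.9,0,0],[0,0,0],[0,0,0],[0,0,0],[0,0,0],[0,0,0],[0,0,0]],"linear":[[0,0,0],[0,0,0],[0,0,-5],[0,0,-5],[0,0,-5],[0,0,-5],[0,0,-5],[0,0,-5]],"jaw":[1,1,1,1,1,1,1,1]}'
python3 -m crank '{"rotation":[[0,0,0],[0,0,0],[0,0,0],[0,0,0],[0,0,0],[0,0,0],[0,0,0],[0,0,0]],"linear":[[0,-5,0],[0,-5,0],[0,-5,0],[0,-5,0],[0,-5,0],[0,-5,0],[0,-5,0],[0,-5,0]],"jaw":[1,1,1,1,1,1,1,1]}'
python3 -m crank '{"rotation":[[0,0,0],[0,0,0],[0,0,0],[0,0,0],[0,0,0],[0,0,0],[0,0,0],[0,0,0]],"linear":[[0,-5,0],[0,-5,0],[0,-5,0],[0,-5,0],[0,-5,0],[0,-5,0],[0,-5,0],[0,-4,0]],"jaw":[1,1,1,1,1,1,1,1]}'
python3 - <<'E'
from h import *
print(Tt().round(3)); f=grab('wrist','pics/w1.png'); print(f['T'].round(2)); f=grab('wrist','pics/w1.png')
im=cv2.imread('pics/w1.png')
P=proj(f,[[512.5,223.5,123]]);print(P)
cv2.imwrite('pics/w1b.png',cv2.resize(im,None,fx=1.4,fy=1.4,interpolation=cv2.INTER_CUBIC))
E
```

```text
time_s: 1.1
ee_pos: [514.5, -587.2, 238.9]
tool_rot: [-0.707, -0.0, 0.707, -0.0]
ft_force: [-0.3, -0.1, 0.2]
width: 85.5
time_s: 2.1
ee_pos: [512.5, -185.8, 239.2]
tool_rot: [-0.707, -0.0, 0.707, -0.0]
ft_force: [1.3, -0.2, 0.1]
width: 85.7
time_s: 3.1
ee_pos: [512.2, 204.6, 239.1]
tool_rot: [-0.707, -0.001, 0.707, -0.001]
ft_force: [0.6, -0.4, 0.7]
width: 85.5
[[-0.00000e+00  2.00000e-03 -1.00000e+00  5.12173e+02]
 [ 0.00000e+00 -1.00000e+00 -2.00000e-03  2.04612e+02]
 [-1.00000e+00 -0.00000e+00  0.00000e+00  2.39087e+02]
 [ 0.00000e+00  0.00000e+00  0.00000e+00  1.00000e+00]]
[[ 0.0000e+00 -9.6000e-01 -2.8000e-01  5.8501e+02]
 [-1.0000e+00 -0.0000e+00 -0.0000e+00  2.0600e+02]
 [-0.0000e+00  2.8000e-01 -9.6000e-01  3.7454e+02]
 [ 0.0000e+00  0.0000e+00  0.0000e+00  1.0000e+00]]
[[269.8908781  205.48577419]]
```

View pics/w1b.png

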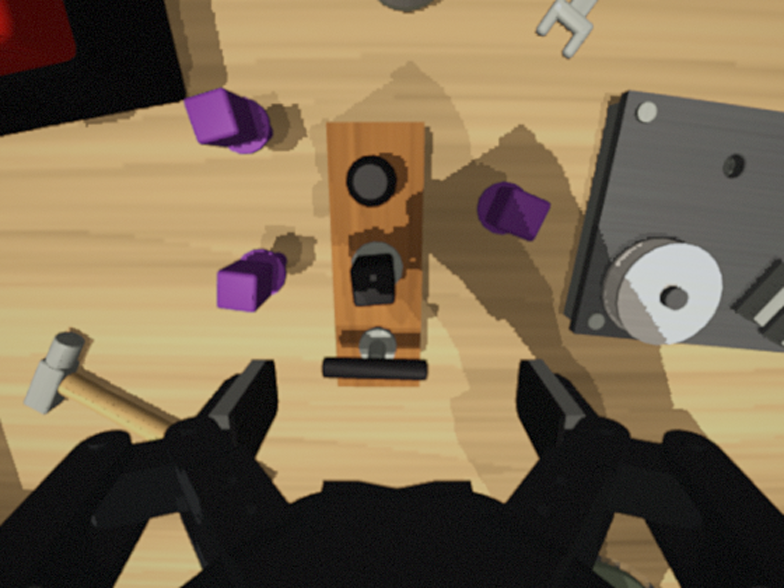

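The wrist view shows the square grip, with its top centre dot at (373,278) in the 1.4x picture, and the collar behind it. An enlarged crop should give the yaw.

```bash
python3 - <<'E'
from h import *
im=cv2.imread('pics/w1.png')[165:230,235:305]
im=cv2.convertScaleAbs(im,alpha=2.5,beta=20)
cv2.imwrite('pics/w1c.png',cv2.resize(im,None,fx=8,fy=8,interpolation=cv2.INTER_CUBIC))
f=load('pics/w1.png');print(pix(f,(266.1,198.2),123), pix(f,(733/1.4,165/1.4),40))
E
```

```text
[519.24752347 226.84556629 123.        ] [593.68647268 -58.72803348  40.        ]
```

View pics/w1c.png

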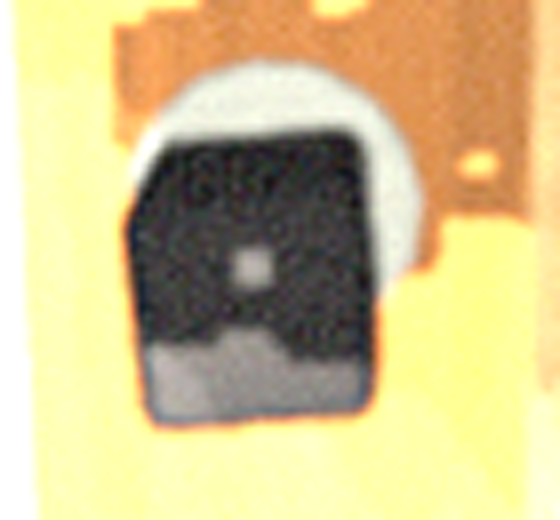

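```bash
python3 - <<'E'
from h import *
f=load('pics/w1.png')
q=lambda u,v,z=123:pix(f,(235+(u+.5)/8-.5,165+(v+.5)/8-.5),z)[:2]
a,b,c=q(128,215),q(153,425),q(375,411); print(q(252,267),a,b,c)
print(np.linalg.norm(a-b),np.linalg.norm(b-c),np.degrees(np.arctan2(*(a-b)[::-1])),np.degrees(np.arctan2(*(b-c)[::-1]))-90)
print((a+c)/2,'collar',q(280,202,71))
E
```

```text
[519.48945075 226.87665188] [525.35328088 240.59176632] [500.82169884 238.35810575] [502.68830482 213.05838699]
24.633062277856517 25.368484132987327 5.20257517054589 4.219620811437267
[514.02079285 226.82507665] collar [515.07791362 226.26884506]
```

```bash
python3 -m crank '{"rotation":[[-4.7,0,0],[0,0,0],[0,0,0],[0,0,0],[0,0,0],[0,0,0]],"linear":[[0,-2.1,-0.28],[4,0,0],[4,0,0],[4,0,0],[2.5,0,0],[0,0,0]],"jaw":[1,1,1,1,1,1]}' 60
python3 - <<'E'
from h import *
print(Tt().round(3)); f=grab('wrist','pics/w2.png')
E
python3 -m crank '{"rotation":[[0,0,0],[0,0,0],[0,0,0],[0,0,0],[0,0,0],[0,0,0]],"linear":[[0,0,0],[0,0,0],[0,0,0],[0,0,0],[0,0,0],[0,0,0]],"jaw":[0,0,0,0,0,0]}' 60
```

```text
time_s: 3.95
ee_pos: [514.5, 222.6, 92.8]
tool_rot: [-0.705, -0.029, 0.708, -0.03]
ft_force: [0.3, -0.4, -0.4]
width: 85.5
[[-3.00000e-03  8.20000e-02 -9.97000e-01  5.14507e+02]
 [-2.00000e-03 -9.97000e-01 -8.20000e-02  2.22607e+02]
 [-1.00000e+00  1.00000e-03  3.00000e-03  9.28040e+01]
 [ 0.00000e+00  0.00000e+00  0.00000e+00  1.00000e+00]]
time_s: 4.75
ee_pos: [515.7, 223.8, 95.0]
tool_rot: [0.707, 0.029, -0.706, 0.029]
ft_force: [-2.7, -0.5, 7.7]
width: 27.8
```

View pics/w2.png

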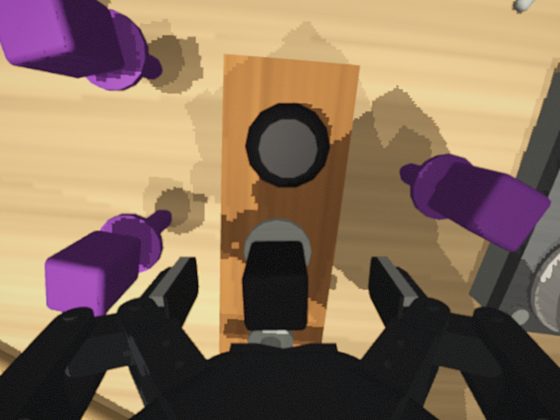

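Fingers straddled the grip and closed at 27.8 mm, so it is square in the jaws. Next: lift.

```bash
python3 -m crank '{"rotation":[[0,0,0],[0,0,0],[0,0,0],[0,0,0],[0,0,0],[4.7,0,0],[0,0,0]],"linear":[[-2,0,0],[-2,0,0],[-3,0,0],[-3,0,0],[-2,0,0],[0,0,0],[0,0,0]],"jaw":[0,0,0,0,0,0,0]}'
python3 - <<'E'
from h import *
print(Tt().round(3)); f=grab('scene','pics/s2.png'); g=grab('top','pics/t2.png')
T=Tt();p=proj(f,[T[:3,3]])[0];print(p); u,v=map(int,p); im=cv2.imread('pics/s2.png')[max(0,v-60):v+80,u-70:u+70]
cv2.imwrite('pics/s2c.png',cv2.resize(im,None,fx=4,fy=4,interpolation=cv2.INTER_CUBIC)); print(u-70,max(0,v-60))
E
```

```text
time_s: 5.62
ee_pos: [515.3, 223.5, 214.5]
tool_rot: [0.707, 0.0, -0.707, 0.0]
ft_force: [0.6, 0.1, -2.1]
width: 27.3
[[ 0.00000e+00  1.00000e-03 -1.00000e+00  5.15306e+02]
 [-0.00000e+00 -1.00000e+00 -1.00000e-03  2.23486e+02]
 [-1.00000e+00  0.00000e+00 -0.00000e+00  2.14471e+02]
 [ 0.00000e+00  0.00000e+00  0.00000e+00  1.00000e+00]]
[359.54905358 233.6539797 ]
289 173
```

View pics/s2c.png

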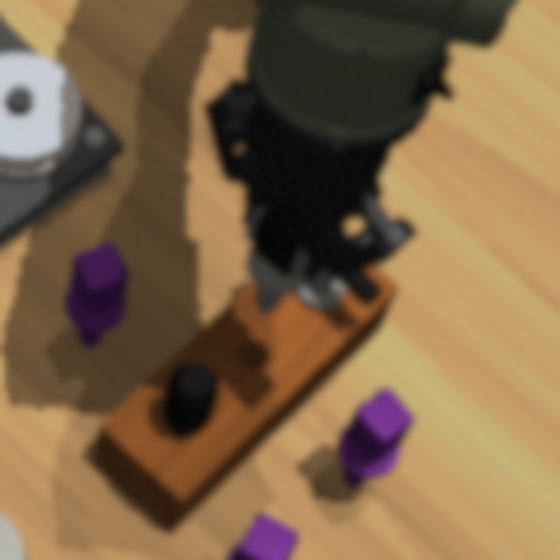

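Pin is held (27.3 mm wide, about 2 N of weight) and clear of the block. I'll move it to above the fork at rest and measure there.

```bash
python3 -m crank '{"rotation":[[0,0,0],[0,0,0],[0,0,0],[0,0,0],[0,0,0],[0,0,0],[0,0,0],[0,0,0]],"linear":[[0,3.5,0.6],[0,4.5,0.6],[0,5,0.6],[0,5,0.6],[0,5,0.6],[0,4.5,0.6],[0,3.8,0.38],[0,2.5,0.3]],"jaw":[0,0,0,0,0,0,0,0]}'
python3 -m crank '{"rotation":[[0,0,0]],"linear":[[0,0,0]],"jaw":[0]}'
python3 - <<'E'
from h import *
print(Tt().round(2)); f=grab('wrist','pics/w3.png'); g=grab('top','pics/t3.png');g=grab('scene','pics/s3.png')
im=cv2.imread('pics/w3.png')
T=Tt();print(proj(f,[T[:3,3]+[0,0,-20],[590.5,-60.5,40],[472.5,-115,68]]).round(1))
cv2.imwrite('pics/w3b.png',cv2.resize(im,None,fx=1.4,fy=1.4,interpolation=cv2.INTER_CUBIC))
E
```

```text
time_s: 6.72
ee_pos: [472.2, -116.3, 214.1]
tool_rot: [-0.707, -0.0, 0.707, -0.0]
ft_force: [0.2, 0.3, -2.7]
width: 27.4
time_s: 6.85
ee_pos: [472.3, -116.2, 214.1]
tool_rot: [-0.707, 0.001, 0.707, 0.0]
ft_force: [-0.1, 0.8, -1.7]
width: 26.9
[[  -0.     -0.     -1.    472.26]
 [  -0.     -1.      0.   -116.24]
 [  -1.      0.      0.    214.07]
 [   0.      0.      0.      1.  ]]
[[281.1 251.5]
 [227.9  75.2]
 [283.2 198.1]]
```

View pics/w3b.png

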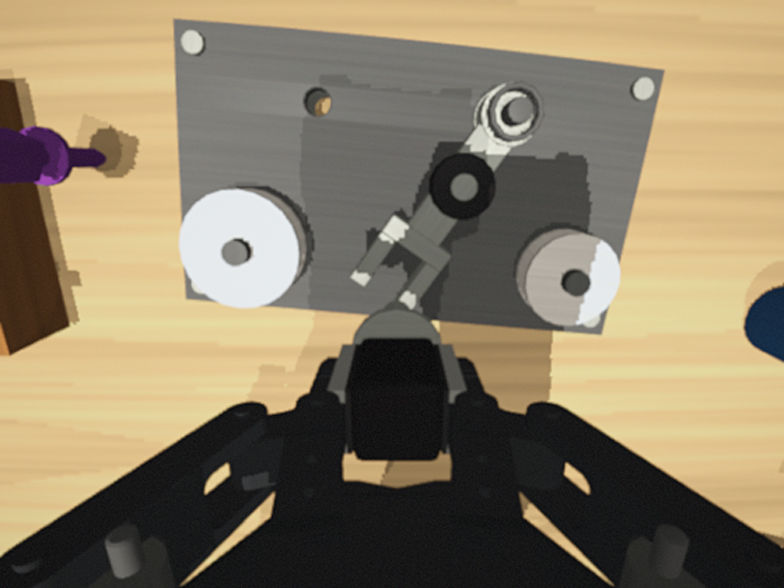

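The wrist view shows the hole at (317,102), the post top at (518,110) and the wheel at (464,186). The collar's far edge is at row 308, spanning columns 352–441.

```bash
python3 - <<'E'
from h import *
f=load('pics/w3.png')
q=lambda u,v,z:pix(f,((u+.5)/1.4-.5,(v+.5)/1.4-.5),z)[:2].round(1)
for n,u,v,z in [('hole',317,102,40),('post',519,110,90),('wheel',464,186,89),('tA',360,277,68),('tB',408,298,68),('pulL',242,246,79),('pulLb',236,252,79),('pulR',576,282,79),('c1',175,20,40),('c2',663,70,40),('c3',602,334,40),('c4',186,298,40),('collar far',397,308,190),('cl',352,340,190),('cr',441,340,190)]: print(n,q(u,v,z))
E
```

```text
hole [592.8 -59. ]
post [ 580.8 -187.6]
wheel [ 536.7 -156.9]
tA [472.9 -88.8]
tB [ 457.2 -123.2]
pulL [497.4 -10.6]
pulLb [493.3  -6.1]
pulR [ 472.1 -239.3]
c1 [646.1  35.4]
c2 [ 615.4 -301.5]
c3 [ 417.1 -284.7]
c4 [448.5  54.6]
collar far [ 491.  -115.1]
cl [476.7 -96. ]
cr [ 476.6 -133.8]
```

```bash
python3 -m crank '{"rotation":[[0,0,0],[0,0,0],[0,0,0],[0,0,0]],"linear":[[0,-0.15,-0.1],[2,0,0],[2,0,0],[1,0,0]],"jaw":[0,0,0,0]}'
python3 -m crank '{"rotation":[[0,0,0],[0,0,0],[0,0,0],[0,0,0]],"linear":[[0.8,0,0],[0.8,0,0],[0.8,0,0],[0.8,0,0]],"jaw":[0,0,0,0]}'
python3 - <<'E'
from h import *
print(Tt()[:3,3].round(2),monitor.get_state()['ft_force']); f=grab('wrist','pics/w4.png')
im=cv2.imread('pics/w4.png')
cv2.imwrite('pics/w4b.png',cv2.resize(im[:320],None,fx=1.4,fy=1.4,interpolation=cv2.INTER_CUBIC))
E
```

```text
time_s: 7.5
ee_pos: [473.6, -112.3, 163.5]
tool_rot: [-0.707, -0.001, 0.707, -0.0]
ft_force: [0.1, 0.0, -1.4]
width: 27.8
time_s: 8.0
ee_pos: [473.8, -113.0, 131.9]
tool_rot: [0.707, 0.0, -0.707, 0.0]
ft_force: [0.1, -0.1, -1.7]
width: 27.4
[ 473.85 -112.99  131.92] [ 0.06382501 -0.05032208 -1.66776154]
```

View pics/w4b.png

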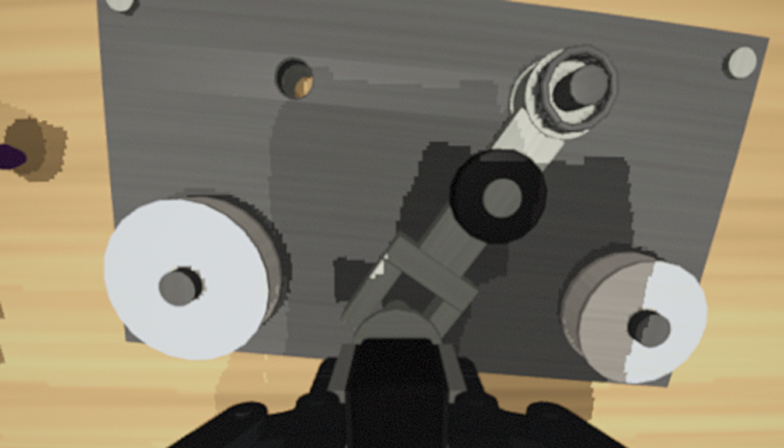

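```bash
python3 - <<'E'
from h import *
f=load('pics/w4.png')
q=lambda u,v,z:pix(f,((u+.5)/1.4-.5,(v+.5)/1.4-.5),z)[:2].round(1)
for n,u,v,z in [('hole',294,79,40),('post',585,86,90),('wheel',502,198,89),('collar far',396,304,108),('cl',352,340,108),('cr',440,340,108),('pulL',187,279,79)]: print(n,q(u,v,z))
c=np.array([579.3,-189.3]);p=np.array([473.6,-113.7])
h=np.array([591.5,-60.2]); a0=np.degrees(np.arctan2(*(p-c)[::-1])); a1=np.degrees(np.arctan2(*(h-c)[::-1])); r0=np.linalg.norm(p-c); r1=np.linalg.norm(h-c);print(a0,a1,r0,r1)
a=np.linspace(a0,a1,17); r=np.linspace(r0,r1,17)
w=c+np.c_[r*np.cos(np.radians(a)),r*np.sin(np.radians(a))]
print([[0,round(-d[1]/10,2),round(-d[0]/10,2)] for d in np.diff(w,axis=0)])
E
```

```text
hole [592.8 -59.2]
post [ 580.6 -187.3]
wheel [ 536.1 -156.9]
collar far [ 494.4 -111.4]
cl [478.3 -92.8]
cr [ 478.3 -130.1]
pulL [497.4 -10.4]
144.42644508089683 84.6015584967254 129.95326082865327 129.67517110071614
[[0, np.float64(-0.67), np.float64(-0.52)], [0, np.float64(-0.64), np.float64(-0.56)], [0, np.float64(-0.6), np.float64(-0.6)], [0, np.float64(-0.56), np.float64(-0.64)], [0, np.float64(-0.52), np.float64(-0.67)], [0, np.float64(-0.47), np.float64(-0.7)], [0, np.float64(-0.42), np.float64(-0.73)], [0, np.float64(-0.37), np.float64(-0.76)], [0, np.float64(-0.32), np.float64(-0.78)], [0, np.float64(-0.27), np.float64(-0.8)], [0, np.float64(-0.22), np.float64(-0.82)], [0, np.float64(-0.17), np.float64(-0.83)], [0, np.float64(-0.11), np.float64(-0.84)], [0, np.float64(-0.06), np.float64(-0.84)], [0, np.float64(-0.0), np.float64(-0.85)], [0, np.float64(0.05), np.float64(-0.84)]]
```

```bash
python3 -m crank '{"rotation":[[0,0,0],[0,0,0],[0,0,0],[0,0,0],[0,0,0],[0,0,0],[0,0,0],[0,0,0]],"linear":[[0,-0.67,-0.52],[0,-0.64,-0.56],[0,-0.6,-0.6],[0,-0.56,-0.64],[0,-0.52,-0.67],[0,-0.47,-0.7],[0,-0.42,-0.73],[0,-0.37,-0.76]],"jaw":[0,0,0,0,0,0,0,0]}' 80
python3 -c "
from h import *
s=monitor.get_state();print(s['ee_pos'],s['ft_force'],s['wrist_torque'])"
```

```text
time_s: 9.05
ee_pos: [525.9, -70.3, 132.2]
tool_rot: [-0.707, -0.0, 0.707, -0.0]
ft_force: [-2.0, -4.7, -0.5]
width: 27.2
[525.93617413 -70.2691255  132.2457404 ] [-1.97347254 -4.66444836 -0.54371551] [-1.33834772  0.70905737 -0.02306466]
```

```bash
python3 -m crank '{"rotation":[[0,0,0],[0,0,0]],"linear":[[0,0,0],[0,0,0]],"jaw":[0,0]}'
python3 -c "
from h import *
s=monitor.get_state();print(s['ee_pos'],s['ft_force'],s['wrist_torque'])
f=grab('wrist','pics/w5.png')
cv2.imwrite('pics/w5b.png',cv2.resize(f['pixels'][:320,:,::-1],None,fx=1.4,fy=1.4))"
```

```text
time_s: 9.3
ee_pos: [525.3, -70.3, 132.2]
tool_rot: [-0.707, -0.0, 0.707, -0.0]
ft_force: [-3.0, -1.6, -0.3]
width: 26.8
[525.29642728 -70.33260565 132.23330426] [-3.02419483 -1.64774803 -0.34233099] [-0.50404989  0.75077168  0.02813412]
```

View pics/w5b.png

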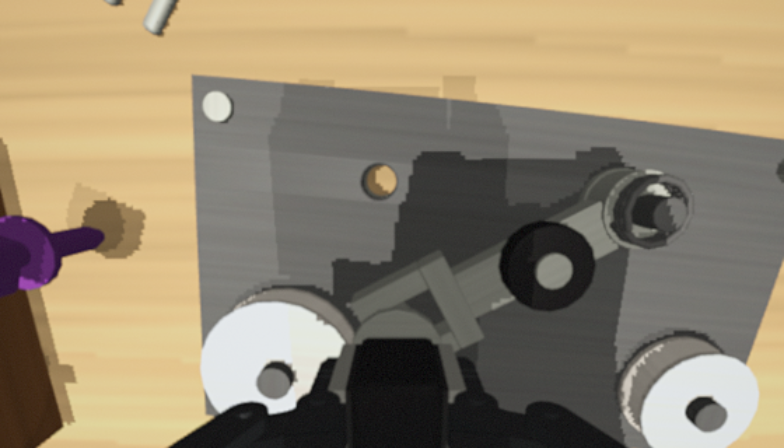

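The arm is halfway round and the static force (-3.0, -1.6) is along the spring direction. The hole is at (379,181). I'll re-measure the hole from here and work out the rest of the arc.

```bash
python3 - <<'E'
from h import *
f=load('pics/w5.png')
q=lambda u,v,z:pix(f,((u+.5)/1.4-.5,(v+.5)/1.4-.5),z)[:2].round(1)
for n,u,v,z in [('hole',379.5,181,40),('post',668,214,90),('collar far',396,309,108),('cl',352,340,108),('cr',440,340,108)]: print(n,q(u,v,z))
E
```

```text
hole [593.4 -59.7]
post [ 581.3 -187.9]
collar far [543.5 -68.7]
cl [529.6 -50.1]
cr [529.6 -87.4]
```

```bash
python3 -m crank '{"rotation":[[0,0,0],[0,0,0],[0,0,0],[0,0,0],[0,0,0],[0,0,0]],"linear":[[0,-0.32,-0.78],[0,-0.27,-0.8],[0,-0.22,-0.82],[0,-0.17,-0.83],[0,-0.11,-0.84],[0,-0.06,-0.84]],"jaw":[0,0,0,0,0,0]}'
python3 -m crank '{"rotation":[[0,0,0],[0,0,0],[0,0,0],[0,0,0]],"linear":[[0,0,-0.85],[0,0.05,-0.84],[0,0,0],[0,0,0]],"jaw":[0,0,0,0]}'
python3 - <<'E'
from h import *
s=monitor.get_state();print(s['ee_pos'],s['ft_force'],s['wrist_torque'])
f=grab('wrist','pics/w6.png');g=grab('scene','pics/s6.png');
a=cv2.resize(f['pixels'][100:310,160:400,::-1],None,fx=2.5,fy=2.5,interpolation=cv2.INTER_CUBIC)
cv2.imwrite('pics/w6b.png',a)
E
```

```text
time_s: 10.1
ee_pos: [574.7, -59.1, 132.1]
tool_rot: [-0.707, 0.0, 0.707, -0.0]
ft_force: [-5.1, -4.3, -0.4]
width: 27.3
time_s: 10.6
ee_pos: [591.1, -59.3, 132.0]
tool_rot: [-0.707, -0.0, 0.707, -0.0]
ft_force: [-4.7, -2.5, -2.1]
width: 27.2
[591.08684582 -59.34311046 132.0199359 ] [-4.68505994 -2.45032961 -2.12460676] [-0.73861525  1.36961652 -0.02189332]
```

View pics/w6b.png

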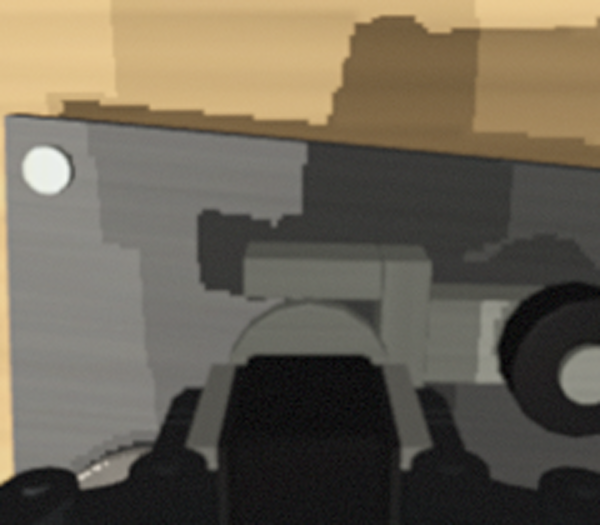

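The collar sits in the fork between the tines, over the hole. Estimates of the TCP needed over the hole average about (592.5, -60.7), so I make a small correction and start down, watching force.

```bash
python3 -m crank '{"rotation":[[0,0,0],[0,0,0],[0,0,0],[0,0,0],[0,0,0]],"linear":[[0,0.14,-0.12],[0.4,0,0],[0.3,0,0],[0.3,0,0],[0,0,0]],"jaw":[0,0,0,0,0]}'
python3 -c "
from h import *
s=monitor.get_state();print(s['ee_pos'],s['ft_force'],s['wrist_torque'])"
```

```text
time_s: 11.32
ee_pos: [592.5, -60.7, 121.9]
tool_rot: [-0.707, -0.0, 0.707, -0.0]
ft_force: [-4.6, 0.4, -4.7]
width: 27.2
[592.46729585 -60.7243128  121.87952303] [-4.61050382  0.44740336 -4.66706123] [0.18971735 1.26097426 0.0131743 ]
```

```bash
python3 -m crank '{"rotation":[[0,0,0],[0,0,0],[0,0,0]],"linear":[[0.3,0,0],[0.3,0,0],[0,0,0]],"jaw":[0,0,0]}'
python3 -c "
from h import *
s=monitor.get_state();print(s['ee_pos'],s['ft_force'],s['wrist_torque'])"
```

```text
time_s: 11.7
ee_pos: [593.1, -60.8, 116.2]
tool_rot: [0.707, 0.0, -0.707, 0.0]
ft_force: [-1.2, -0.3, -4.1]
width: 26.8
[593.06477459 -60.82683872 116.15395523] [-1.18557363 -0.33645132 -4.14214566] [0.00354148 0.2408831  0.00118821]
```

The tip is in the hole, and the x-force dropped because the wall is now pushing the pin +x. I shift 1 mm in +x and continue.

```bash
python3 -m crank '{"rotation":[[0,0,0],[0,0,0],[0,0,0],[0,0,0]],"linear":[[0,0,-0.1],[0.3,0,0],[0.3,0,0],[0,0,0]],"jaw":[0,0,0,0]}'
python3 -c "
from h import *
s=monitor.get_state();print(s['ee_pos'],s['ft_force'],s['wrist_torque'])"
```

```text
time_s: 12.2
ee_pos: [593.7, -60.8, 109.9]
tool_rot: [-0.707, -0.0, 0.707, -0.0]
ft_force: [-1.9, 0.2, -5.7]
width: 27.1
[593.6677578  -60.7830908  109.94166988] [-1.89784091  0.16249364 -5.73752002] [0.09824292 0.52884519 0.04170497]
```

```bash
python3 -m crank '{"rotation":[[0,0,0],[0,0,0],[0,0,0],[0,0,0],[0,0,0]],"linear":[[0.3,0,0],[0.3,0,0],[0.3,0,0],[0.2,0,0],[0,0,0]],"jaw":[0,0,0,0,0]}'
python3 -c "
from h import *
s=monitor.get_state();print(s['ee_pos'],s['ft_force'],s['wrist_torque'])"
```

```text
time_s: 12.82
ee_pos: [593.7, -60.8, 99.0]
tool_rot: [-0.707, -0.0, 0.707, -0.0]
ft_force: [-2.8, 0.3, -4.8]
width: 26.9
[593.66212791 -60.80838358  99.01116246] [-2.75904255  0.32011311 -4.79033397] [ 0.10482132  0.4189404  -0.0223236 ]
```

```bash
python3 -m crank '{"rotation":[[0,0,0],[0,0,0],[0,0,0]],"linear":[[0.1,0,0],[0.1,0,0],[0,0,0]],"jaw":[0,0,0]}'
python3 - <<'E'
from h import *
s=monitor.get_state();print(s['ee_pos'],s['ft_force'],s['wrist_torque'])
f=grab('wrist','pics/w7.png')
a=cv2.resize(f['pixels'][100:310,160:400,::-1],None,fx=2.5,fy=2.5,interpolation=cv2.INTER_CUBIC)
cv2.imwrite('pics/w7b.png',a)
E
```

```text
time_s: 13.2
ee_pos: [594.2, -60.8, 98.0]
tool_rot: [0.708, 0.0, -0.707, 0.0]
ft_force: [-5.5, 0.7, 9.8]
width: 27.0
[594.24455745 -60.84331739  97.99522558] [-5.48714749  0.69163175  9.81852428] [0.13235363 0.99153536 0.00710227]
```

View pics/w7b.png

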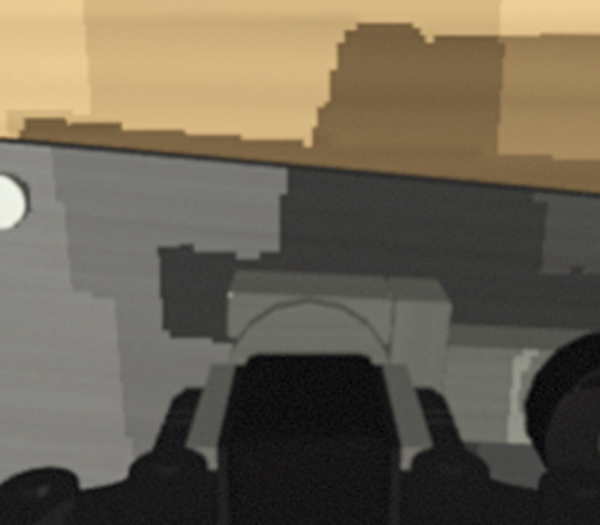

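Collar is flush on the fork with +10 N contact at the expected height (tip about 12 mm), so the pin is home. Releasing and backing off.

```bash
python3 -m crank '{"rotation":[[0,0,0],[0,0,0],[0,0,0],[0,0,0],[0,0,0],[0,0,0],[0,0,0],[0,0,0]],"linear":[[0,0,0],[0,0,0],[0,0,0],[0,0,0],[0,0,0],[0,0,0],[0,0,0],[0,0,0]],"jaw":[0.5,0.7,0.8,0.8,0.8,0.8,0.8,0.8]}'
python3 -m crank '{"rotation":[[0,0,0],[0,0,0],[0,0,0],[0,0,0],[0,0,0],[0,0,0]],"linear":[[-1,0,0],[-2,0,0],[-4,0,0],[-5,0,0],[-3,0,0],[0,0,0]],"jaw":[0.8,0.8,0.8,0.8,0.8,0.8]}'
python3 - <<'E'
from h import *
s=monitor.get_state();print(s['ee_pos'],s['ft_force'])
f=grab('wrist','pics/w8.png')
cv2.imwrite('pics/w8b.png',cv2.resize(f['pixels'][:,:,::-1],None,fx=1.4,fy=1.4))
E
```

```text
time_s: 14.25
ee_pos: [593.8, -60.8, 97.3]
tool_rot: [-0.707, -0.0, 0.707, -0.0]
ft_force: [-0.6, -0.6, 0.5]
width: 68.3
time_s: 15.0
ee_pos: [594.7, -60.9, 250.3]
tool_rot: [0.709, 0.0, -0.706, 0.0]
ft_force: [-0.3, -0.2, -0.3]
width: 68.5
[594.71954882 -60.90954959 250.31237422] [-0.33644982 -0.17961246 -0.26546692]
```

The picture limit is reached, so I check numerically: the grip's dark blob should sit over the hole at z = 126, and the wheel should be at the locked position.

```bash
python3 - <<'E'
from h import *
f=load('pics/w8.png'); g=cv2.cvtColor(f['pixels'],cv2.COLOR_RGB2GRAY)
print('expected grip top, wheel',proj(f,[[592.5,-60.5,126],[581,-134.5,89]]).round(1))
m=(g<45).astype(np.uint8); n,l,s,c=cv2.connectedComponentsWithStats(m)
for i in range(1,n):
    if s[i,4]>150: print(s[i],c[i].round(1),'z126',pix(f,c[i],126)[:2].round(1),'z89',pix(f,c[i],89)[:2].round(1))
print(s.shape)
u,v=proj(f,[[592.5,-60.5,126]])[0].astype(int)
print(cv2.resize(g[v-45:v+45,u-60:u+120],(45,22),interpolation=cv2.INTER_AREA)//10)
E
```

```text
expected grip top, wheel [[284.1 207.2]
 [353.4 208. ]]
[    0   164   560   256 53352] [265.9 353.4] z126 [425.  -40.7] z89 [390.6 -38. ]
[332 183  39  41 965] [350.1 202.1] z126 [ 597.4 -121.8] z89 [ 587.5 -130.6]
[269 187  30  34 659] [284.1 199.3] z126 [600.1 -60.5] z89 [590.6 -60.6]
[   0  195   49   37 1277] [ 21.2 210.8] z126 [588.6 193.1] z89 [577.5 229. ]
[  0 239  21  29 223] [  8.6 248.8] z126 [548.6 217.2] z89 [531.8 256.6]
[ 528  277   32   52 1133] [546.7 299.3] z126 [ 490.6 -340.6] z89 [ 465.5 -380.6]
(96, 5)
[[12 12 11 11 10 10 10 10 10 10  5  4  4  4  4  4  4  4  4  4  4  4  4  4
   4  6  6  5  6  6  6  6  6  6  6  6  6  6  6  6  6  6  6  6  6]
 [12 12 12 11 11 11 11 10 10 10  5  4  4  4  4  4  4  4  4  4  4  4  4  4
   4  6  6  6  6  6  6  6  6  6  6  6  6  6  6  6  6  6  6  6  6]
 [12 12 12 11 11 10 10 10 10 10  5  5  5  5  5  5  5  5  4  4  4  4  4  4
   4  6  6  6  6  6  6  6  6  6  6  6  6  6  6  6  6  6  6  6  6]
 [12 12 12 11 11 11 11 11 11 10  6  8  8  7  7  7  7  7  7  7  7  6  5  4
   4  6  6  6  4  4  4  4  5  6  6  6  6  6  6  6  6  6  6  6  6]
 [12 12 12
[... 1810 characters left out ...]
 [11  8  8  8  8  7  6  7  9 10 10 10 10 10 10 10 10 10 10 10 10 10  8  6
   5  6  6  6  6  6  6  6  6  6  6  6  6  6  6  6  6  6  6  6  9]
 [11 10 11 11 11 11 10  8  6  6  9 10 10 10 10 10 10 10 10 10 10 10 10  7
   5  6  6  6  6  6  6  6  6  6  6  6  6  6  6  6  6  6  6  6 10]
 [12 14 15 15 14 13 11 12 11  7  5  9 10 10 10 10 10 10 10 10 10 10 10  7
   5  6  6  6  6  6  6  6  6  6  6  6  6  6  6  6  6  6  6  6  9]
 [21 21 22 21 21 21 20 15 12 11  8  5  9 10 10 10 10 10 10 10 10 10 10  8
   5  6  6  6  6  6  6  6  6  6  6  6  6  6  6  6  6  6  6  6 10]
 [21 21 21 21 21 21 21 21 19 13 11  6  6 10 10 10 10 10 10 10 10 10 10  8
   5  6  6  6  6  6  6  6  6  6  6  6  6  6  6  6  6  6  6  6 10]]
```

```bash
python3 -c "
from h import *
print(env.job_done())"
```

```text
the job is handed in; nothing more can be done
None
```

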